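# Set a board against the saw fence and the length stop

## Robot

A 6-joint arm with a two-finger parallel gripper is mounted at the origin on the work surface. World frame = base frame: x ahead of the robot, y to its left, z up, the work surface at z = 0. Lengths are in mm, angles in rad, forces in N, time in s.
With the tool pointing down it reaches from about 325 to 775 mm from the base axis. Payload 9.3 kg.
Tool frame: the origin (TCP) lies midway between the tips of the shut fingers; the grasp point (between the pads) lies 19 mm behind it; z points along the fingers, y is the line along which they close (so a half turn about z gives the same grasp; the last joint's range is limited). The gripper opens to 85 mm and grips with 20 to 120 N. Pads are 22 mm wide; open, the fingers measure 114 mm over their backs; the gripper's body (76 mm by 85 mm) begins 54 mm behind the grasp point. The pads swing forward as they close: fully open they stand 13 mm farther back than shut.
Start: joints at [1.113, 0.259, 0.021, 1.334, 0, 1.418], TCP at [165.057, 524.645, 195.279] pointing down, gripper open.
Joint ranges: [-3.04, 3.04], [-0.91, 1.82], [-1.04, 1.36], [-1.92, 1.95], [-1.52, 1.45], [-3.14, 3.14]. Speed limits (rad/s): [2.22, 2.22, 2.79, 3.14, 3.14, 3.14].

## Interface

Orientations are given as a unit quaternion [w, x, y, z].
In Python, from plant import env gives the robot as it stands. The module is installed in compiled form; this text tells all that it offers.
- The arm moves only by the tool servo_tool, never from a script. Its argument "moves" is a list of rows, each an object of numbers: "claw": the closure, from -1 (fully open) to 1 (shut); "x", "y", "z": the shift along the tool's x, y, z in units of 100 mm (1.0 is 100 mm); "rx", "ry", "rz": the turn, a rotation vector about the tool's x, y, z in units of 180 degrees (1.0 is 180 degrees). In form: [{"claw": .., "x": .., "y": .., "z": .., "rx": .., "ry": .., "rz": ..}, ...]. A call has exactly 5 rows; each row shifts and turns the commanded pose from where the row before left it, along the tool's axes as they then stand; what a row does not reach is not made up. A row lasts 1/8 s, in which the tool goes at most 62.5 mm and 10.7 degrees, less where a joint would pass 70% of its speed; a pose out of reach is approached as far as the arm can. A call with a number of a shift or a turn outside -1 to 1 is refused whole. A call with a gripper value outside its range is refused whole. The fingers move at their own pace and stop on an object; "force" is the grip in N (left out, the last holds). Time passes only in rows, so rows that do not move let the fingers close, or fill a call up. It gives the time, the measured TCP pose, the force, the opening and the grip force at its end, in the units of the state.
- env.state(): the state, without advancing time (a new reading comes with each control period).
- env.snapshot(name): name is "scene" or "top" or "wrist"; returns a dict with "pixels" (420x560x3 uint8, red, green, blue), "depth" (420x560 float32, mm along the optical axis (not along the pixel's ray), 0 where there is no reading), "K" (3x3 intrinsics, pixels), "dist" ([k1, k2, p1, p2, k3] as OpenCV has them; the pictures are not rectified), "R" (3x3) and "t" (3): a world point X has camera coordinates R X + t; the wrist camera has in their place "tool_from_camera" (4x4, takes a point from camera to tool coordinates, whose origin is the TCP and whose axes are the flange's). Camera axes: x right, y down, z forward; pixel columns grow to the right and rows downward; lengths in mm; the calibration is good to about 2 mm. A picture is of the moment at which its call begins: read the wrist's pose just before it.
- env.job_done(): hands the job in; it is judged then, once.
The state is a dict: "time_s": time; "qpos": joint angles; "joint_vel": joint speeds; "joint_efforts": joint torques, N m; "tcp_pos": TCP position; "tcp_rot": TCP orientation; "ft_force": force on the tool from outside, world axes, zero at the start; "moment": the same for the moment, N m; "gripper_width": finger opening in mm; "grasp_force": force on a finger pad.
Only numpy, scipy, OpenCV 4.12 (cv2) and the standard library are available. Lean on these libraries where they do the work, as an engineer would, in place of code of your own. Each camera call takes 0.05 s, during which the arm holds its last target. There are 200 camera calls.

## Task

Get the board ready to be cut to length: push it along the bench until its long edge lies flush against the aluminium fence and its end touches the red stop block. Only push it; do not pick it up or tip it. Leave the tape, the offcut and the two bottles where they are, and take the hand clear at the end.

Things in the scene. Friction and masses are not known exactly. Their poses are not given: they have to be found in the camera images.
- board: Loose planed pine board lying flat on the bench, 95 (its x) by 180 (its y, the long way) by 22 mm thick, about 0.2 kg (varies by a third). Origin at the centre of its underside. It starts on the robot's side of the fence, between the two stops, up to 17 degrees out of line with the fence and touching nothing; from its origin to the fence face is 115 to 165 mm.
- fence: Straight aluminium fence fixed to the bench, 600 mm long (its y), 34 mm high. Origin at bench height in the middle of its flat front face, the face towards the robot; +x points into the fence, away from the robot; the bar is 24 mm thick, with a 5 mm high foot behind it that reaches 64 mm behind the face. It lies across the robot's front, turned up to 11 degrees either way.
- red_stop: Red plastic stop block, the one to use, fixed against the fence face near its left or right end (varies). 60 (its x, out from the fence) by 36 (its y, along the fence) by 34 mm high, parallel to the fence. Origin at the centre of its underside, 30 mm in front of the fence face and 240 mm from the fence's middle. The board ends against its inner side.
- grey_stop: Grey plastic stop block of the same size, fixed in the same way 240 mm from the fence's middle at the other end. Not used.
- tape_roll: Bystander: roll of green tape lying flat, 90 mm across, 45 mm high, loose. Origin at the centre of its underside.
- offcut: Bystander: wooden offcut, 40 by 90 (its y) by 38 mm high, loose. Origin at the centre of its underside.
- water_bottle: Bystander: clear bottle standing upright, 64 mm across, 190 mm high, loose. Origin at the centre of its underside.
- glue_bottle: Bystander: white glue bottle with orange cap standing upright, 54 mm across, 130 mm high, loose. Origin at the centre of its underside.
There are look-alikes about, which are no part of the job. Several things look just like the board: the one meant starts farthest from the robot's base. Of the things that look like the red_stop, take the one that is farthest to the robot's left at the start.

How it is judged (in metres and radians):
At the end, for the whole second after the job is handed in: The board lies flat and still on the bench, its long edge within 3 mm of the fence face and parallel to it within 0.025 rad, its end within 3 mm of the inner side of the red stop block (x of board in the frame of fence between -0.0505 and -0.044 m and angle between the y axis of board and the y axis of fence, either way round below 0.025 rad and ((y of red_stop in the frame of fence above 0 m and y of board in the frame of red_stop between -0.111 and -0.105 m) or (y of red_stop in the frame of fence below 0 m and y of board in the frame of red_stop between 0.105 and 0.111 m)) and height (world z) of board below 0.004 m and angle between board's own z axis and vertical below 0.05 rad and linear speed of board below 0.01 m/s); the robot touches nothing.
It fails at once if the board is lifted off the bench (more than 10 mm) or tipped (more than 0.12 rad) (height (world z) of board above 0.01 m or angle between board's own z axis and vertical above 0.12 rad).
It fails at once if the roll of green tape is moved more than 15 mm or tipped over (distance of tape_roll from where it was at the start of the episode above 0.015 m or angle between tape_roll's own z axis and vertical above 0.25 rad).
It fails at once if the wooden offcut is moved more than 15 mm or tipped over (distance of offcut from where it was at the start of the episode above 0.015 m or angle between offcut's own z axis and vertical above 0.25 rad).
It fails at once if the water bottle is moved more than 15 mm or tipped over (distance of water_bottle from where it was at the start of the episode above 0.015 m or angle between water_bottle's own z axis and vertical above 0.25 rad).
It fails at once if the glue bottle is moved more than 15 mm or tipped over (distance of glue_bottle from where it was at the start of the episode above 0.015 m or angle between glue_bottle's own z axis and vertical above 0.25 rad).
It also fails if it takes over 48 s, if anything falls off the work surface, if the arm or the gripper's body presses on something with over 40 N, if the wrist force passes 120 N, or if a joint passes its speed limit or range.

## Working session

There is one attempt and no reset: what is moved stays moved. The work goes in short steps, Python scripts to look and compute and a tool call to move; the robot and the scene stay as the last step left them, time stands still between calls to the robot, and variables do not carry over. Pictures are saved under pics/ and viewed, at most 10 in all, crops included, and the job is handed in when it is done.

Besides the shell and the picture viewer there is one more tool, called after "Call:" by a JSON object that holds its "method" and its "body", one argument or row to a line. servo_tool: Moves the arm, as the interface text tells. Its arguments: {"type":"object","properties":{"moves":{"type":"array"},"force":{"type":"number"}},"required":["moves"]}

```bash
mkdir -p pics
cat > h.py <<'E'
import numpy as np, cv2
from plant import env
def snap(n,f):
    s=env.snapshot(n); cv2.imwrite('pics/'+f+'.png',s['pixels'][:,:,::-1]); np.savez('pics/'+f,**s); return s
def world(s,uv,z=None):
    # uv list -> world by depth, or by plane z
    uv=np.array(uv,float).reshape(-1,1,2)
    n=cv2.undistortPoints(uv,np.array(s['K']),np.array(s['dist'])).reshape(-1,2)
    R=np.array(s['R']);t=np.array(s['t']);out=[]
    for (a,b),(u,v) in zip(n,uv.reshape(-1,2)):
        d=np.array([a,b,1.]);c=-R.T@t;r=R.T@d
        k=s['depth'][int(round(v)),int(round(u))] if z is None else (z-c[2])/r[2]
        out.append(c+k*r)
    return np.array(out)
E
python3 - <<'E'
from h import *
s=snap('top','top1');snap('scene','scene1')
print(env.state());print(s['K'],s['R'],s['t'])
E
```

```text
{'time_s': 0.1, 'qpos': array([1.11338785e+00, 2.59154910e-01, 2.08159276e-02, 1.33371094e+00,
       2.42351109e-05, 1.41823270e+00]), 'joint_vel': array([-0.00072216, -0.00052097,  0.00093489,  0.00081972, -0.0023413 ,
       -0.00165953]), 'joint_efforts': array([ 6.96984062e-03, -5.56693482e+01,  3.45069766e+01,  1.16405435e-02,
       -8.68111078e-05,  2.90918001e-05]), 'tcp_pos': array([164.92030791, 524.36973562, 194.70777472]), 'tcp_rot': array([-1.99773433e-04,  1.51832896e-01,  9.88405979e-01, -5.94234182e-04]), 'ft_force': array([-0.55788715,  0.42425356,  0.30177907]), 'moment': array([ 0.01713693,  0.01570119, -0.00835483]), 'grasp_force': 0.0, 'gripper_width': 85.14810954494301}
[[451.17870299   0.         283.11758662]
 [  0.         451.17870299 210.28455264]
 [  0.           0.           1.        ]] [[ 0.01545369 -0.99986568  0.00545979]
 [-0.99280197 -0.01599265 -0.11869494]
 [ 0.11876631 -0.00358621 -0.99291576]] [ -18.11265444  490.56738686 1148.59060769]
```

View pics/top1.png

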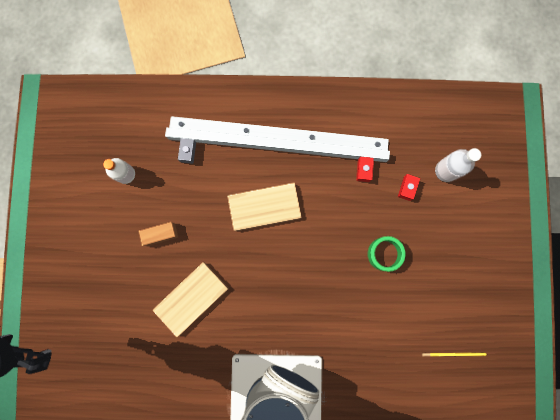

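View pics/scene1.png

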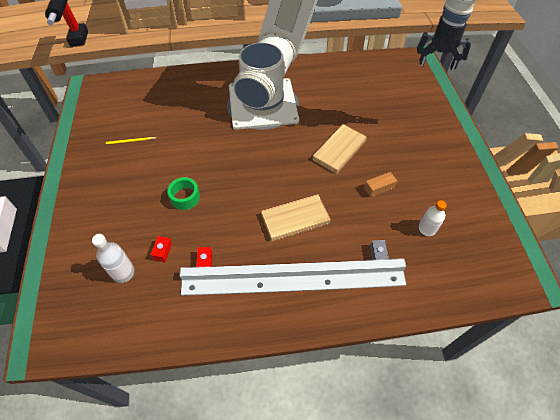

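The top view shows the fence from (168,128) to (390,155), with the grey stop at (186,150). The red stop to use is the leftmost one, at (367,169); the other at (410,187) is a decoy. The target board is at (265,207), with a decoy board at (190,300). The tape is at (387,254), the offcut at (157,234), the glue bottle at (118,172) and the water bottle at (457,165).

Run:
```python
import cv2
a=cv2.imread('pics/top1.png')[105:245,155:415]
cv2.imwrite('pics/c1.png',cv2.resize(a,None,fx=3,fy=3,interpolation=cv2.INTER_CUBIC))
a=cv2.imread('pics/scene1.png')[180:310,140:420]
cv2.imwrite('pics/c2.png',cv2.resize(a,None,fx=2.8,fy=2.8,interpolation=cv2.INTER_CUBIC))
```

```text
(no output)
```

View pics/c1.png

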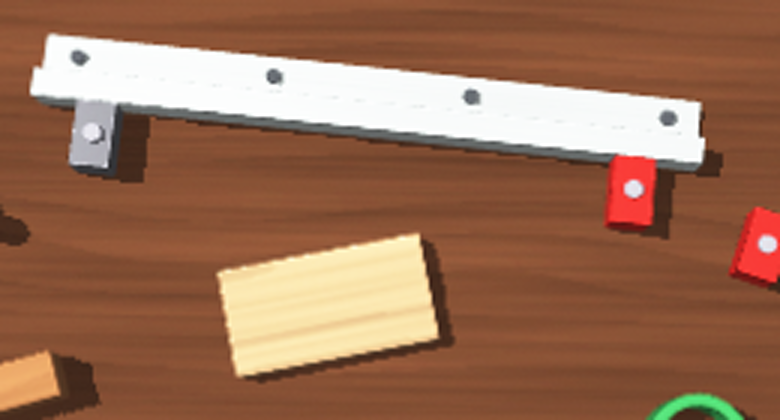

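View pics/c2.png

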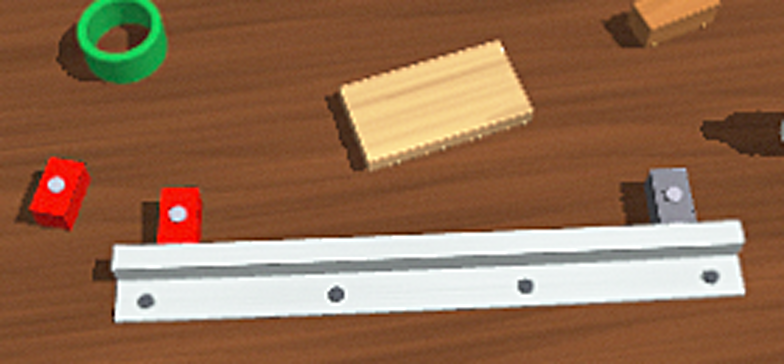

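Crop 1 corners: the board top is at (217,272), (420,234), (439,337) and (237,374). The fence's top front edge runs (31,95)–(702,162). The red stop top is at (612,155), (658,157), (653,224) and (607,221). In crop 2, the board top corners are at (341,88), (500,42), (532,112) and (369,162).

```bash
cat > m.py <<'E'
from h import *
class L(dict): pass
a=dict(np.load('pics/top1.npz'));b=dict(np.load('pics/scene1.npz'))
f=lambda p:[(155+(x+.5)/3-.5,105+(y+.5)/3-.5) for x,y in p]
g=lambda p:[(140+(x+.5)/2.8-.5,180+(y+.5)/2.8-.5) for x,y in p]
np.set_printoptions(precision=1,suppress=True)
B=[(217,272),(420,234),(439,337),(237,374)]
print('board top',world(a,f(B),22));print('depth z',world(a,f([(325,305),(260,330),(400,270)])))
print('board scene',world(b,g([(500,42),(341,88),(369,162),(532,112)]) ,22)) 
# two-view triangulation
def P(s,uv):
    return cv2.undistortPoints(np.array(uv,float).reshape(-1,1,2),s['K'],s['dist']).reshape(-1,2).T
X=cv2.triangulatePoints(np.c_[a['R'],a['t']],np.c_[b['R'],b['t']],P(a,f([B[0],B[1],B[2],B[3]])),P(b,g([(532,112),(369,162),(341,88),(500,42)])))
print('tri',(X[:3]/X[3]).T)
F=world(a,f([(31,95),(702,162)]),34);print('fence',F,np.linalg.norm(F[0]-F[1]))
print('fence scene',world(b,g([(743,222),(113,246)]),34))
print('red',world(a,f([(612,155),(658,157),(653,224),(607,221)]),34))
print('red scene bits',world(b,g([(161,189),(199,187)]),34))
E
python3 m.py
python3 - <<'E'
from h import *
a=dict(np.load('pics/top1.npz'))
print(world(a,[(387,238)],45),world(a,[(370,254)],45),world(a,[(175,226),(145,245)],38))
E
```

```text
board top [[529.  138.3  22. ]
 [565.8 -39.8  22. ]
 [474.7 -57.6  22. ]
 [439.4 118.1  22. ]]
depth z [[500.9  42.5  25.2]
 [478.6  99.3  19.2]
 [533.  -22.6  24. ]]
board scene [[439.9 120.2  22. ]
 [476.1 -54.3  22. ]
 [566.8 -36.2  22. ]
 [530.5 136.6  22. ]]
tri [[529.2 137.9  19.8]
 [566.1 -38.   21.3]
 [475.  -55.9  20.7]
 [439.6 119.2  21.6]]
fence [[ 683.9  307.9   34. ]
 [ 632.7 -288.3   34. ]] 598.3904518694284
fence scene [[ 686.6  312.    34. ]
 [ 632.7 -288.1   34. ]]
red [[ 637.4 -208.2   34. ]
 [ 636.4 -249.1   34. ]
 [ 576.1 -244.    34. ]
 [ 578.  -203.4   34. ]]
red scene bits [[ 577.3 -241.2   34. ]
 [ 579.8 -204.2   34. ]]
[[ 421.44824729 -278.50731343   45.        ]] [[ 379.88764313 -234.26363186   45.        ]] [[444.2695793  268.89650061  38.        ]
 [393.69085515 345.03049244  38.        ]]
```

Call:
{"method": "servo_tool", "body": {
  "moves": [
    {"claw": -1,"x": 0,"y": 0,"z": 0,"rx": 0,"ry": 0,"rz": -0.035},
    {"claw": -1,"x": 0,"y": 0,"z": 0,"rx": 0,"ry": 0,"rz": -0.034},
    {"claw": -1,"x": -0.26,"y": -0.42,"z": 0,"rx": 0,"ry": 0,"rz": 0},
    {"claw": -1,"x": -0.26,"y": -0.42,"z": 0,"rx": 0,"ry": 0,"rz": 0},
    {"claw": -1,"x": -0.26,"y": -0.42,"z": 0,"rx": 0,"ry": 0,"rz": 0}
  ]
}}

```text
time_s: 0.72
tcp_pos: [231.9, 390.9, 194.9]
tcp_rot: [-0.0, 0.044, 0.999, -0.0]
ft_force: [0.9, -0.1, 0.5]
gripper_width: 85.2
grasp_force: 0.0
```

Call:
{"method": "servo_tool", "body": {
  "moves": [
    {"claw": -1,"x": -0.26,"y": -0.42,"z": 0,"rx": 0,"ry": 0,"rz": 0},
    {"claw": -1,"x": -0.26,"y": -0.42,"z": 0,"rx": 0,"ry": 0,"rz": 0},
    {"claw": -1,"x": -0.26,"y": -0.42,"z": 0,"rx": 0,"ry": 0,"rz": 0},
    {"claw": -1,"x": -0.26,"y": -0.42,"z": 0,"rx": 0,"ry": 0,"rz": 0},
    {"claw": -1,"x": -0.26,"y": -0.42,"z": 0,"rx": 0,"ry": 0,"rz": 0}
  ]
}}

```text
time_s: 1.35
tcp_pos: [343.0, 170.2, 195.2]
tcp_rot: [0.0, 0.044, 0.999, 0.0]
ft_force: [0.8, 0.5, -0.1]
gripper_width: 85.5
grasp_force: 0.0
```

Call:
{"method": "servo_tool", "body": {
  "moves": [
    {"claw": -1,"x": -0.26,"y": -0.42,"z": 0,"rx": 0,"ry": 0,"rz": 0},
    {"claw": -1,"x": -0.26,"y": -0.42,"z": 0,"rx": 0,"ry": 0,"rz": 0},
    {"claw": -1,"x": -0.22,"y": -0.33,"z": 0,"rx": 0,"ry": 0,"rz": 0},
    {"claw": -1,"x": 0,"y": 0,"z": 0.4,"rx": 0,"ry": 0,"rz": 0},
    {"claw": -1,"x": 0,"y": 0,"z": 0.4,"rx": 0,"ry": 0,"rz": 0}
  ]
}}

```text
time_s: 1.98
tcp_pos: [406.4, 47.9, 114.2]
tcp_rot: [0.0, 0.045, 0.999, -0.0]
ft_force: [0.3, -0.2, -0.6]
gripper_width: 85.5
grasp_force: 0.0
```

Call:
{"method": "servo_tool", "body": {
  "moves": [
    {"claw": -1,"x": 0,"y": 0,"z": 0.4,"rx": 0,"ry": 0,"rz": 0},
    {"claw": -1,"x": 0,"y": 0,"z": 0.4,"rx": 0,"ry": 0,"rz": 0},
    {"claw": -1,"x": 0,"y": 0,"z": 0.25,"rx": 0,"ry": 0,"rz": 0},
    {"claw": -1,"x": 0,"y": 0,"z": 0.1,"rx": 0,"ry": 0,"rz": 0},
    {"claw": -1,"x": 0,"y": 0,"z": 0,"rx": 0,"ry": 0,"rz": 0}
  ]
}}

```text
time_s: 2.6
tcp_pos: [406.0, 48.6, 0.2]
tcp_rot: [-0.0, 0.044, 0.999, 0.0]
ft_force: [1.1, -0.4, 0.2]
gripper_width: 85.5
grasp_force: 0.0
```

Run:
```python
from h import *
s=snap('wrist','w1');print(env.state()['tcp_pos'],s['tool_from_camera'])
```

```text
[406.46011419  48.56448168   0.76359053] [[-7.61053748e-05 -9.50356432e-01 -3.11163377e-01  7.92402080e+01]
 [ 9.99999990e-01 -1.09759450e-04  9.06444233e-05  4.76804571e-01]
 [-1.20297632e-04 -3.11163367e-01  9.50356430e-01 -1.78556807e+02]
 [ 0.00000000e+00  0.00000000e+00  0.00000000e+00  1.00000000e+00]]
```

View pics/w1.png

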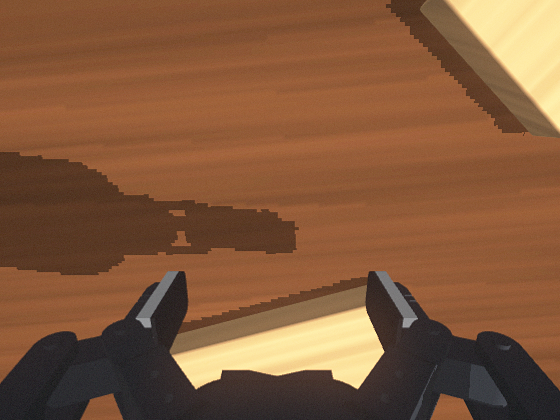

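The wrist view shows the open fingertips just in front of the board's near edge, which runs from (180,330) to (370,280). The decoy board is at upper right and clear of the fingers. I'm starting the push.

Call:
{"method": "servo_tool", "body": {
  "moves": [
    {"claw": -1,"x": -0.12,"y": 0,"z": 0,"rx": 0,"ry": 0,"rz": 0},
    {"claw": -1,"x": -0.12,"y": 0,"z": 0.02,"rx": 0,"ry": 0,"rz": 0},
    {"claw": -1,"x": -0.12,"y": 0,"z": 0,"rx": 0,"ry": 0,"rz": 0},
    {"claw": -1,"x": -0.12,"y": 0,"z": 0,"rx": 0,"ry": 0,"rz": 0},
    {"claw": -1,"x": -0.12,"y": 0,"z": 0,"rx": 0,"ry": 0,"rz": 0}
  ]
}}

```text
time_s: 3.28
tcp_pos: [466.8, 43.2, -1.8]
tcp_rot: [-0.0, 0.044, 0.999, 0.0]
ft_force: [-0.1, -0.3, 0.5]
gripper_width: 85.6
grasp_force: 0.0
```

Call:
{"method": "servo_tool", "body": {
  "moves": [
    {"claw": -1,"x": -0.12,"y": 0,"z": 0,"rx": 0,"ry": 0,"rz": 0},
    {"claw": -1,"x": -0.12,"y": 0,"z": 0,"rx": 0,"ry": 0,"rz": 0},
    {"claw": -1,"x": -0.12,"y": 0,"z": 0,"rx": 0,"ry": 0,"rz": 0},
    {"claw": -1,"x": -0.12,"y": 0,"z": 0,"rx": 0,"ry": 0,"rz": 0},
    {"claw": -1,"x": -0.12,"y": 0,"z": 0,"rx": 0,"ry": 0,"rz": 0}
  ]
}}

```text
time_s: 3.9
tcp_pos: [526.5, 38.0, -1.7]
tcp_rot: [-0.0, 0.044, 0.999, -0.0]
ft_force: [1.2, -0.2, 0.5]
gripper_width: 85.3
grasp_force: 0.0
```

Run:
```python
from h import *
s=snap('top','top2')
a=cv2.imread('pics/top2.png')[105:245,155:415]
cv2.imwrite('pics/c3.png',cv2.resize(a,None,fx=3,fy=3,interpolation=cv2.INTER_CUBIC))
```

```text
(no output)
```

View pics/c3.png

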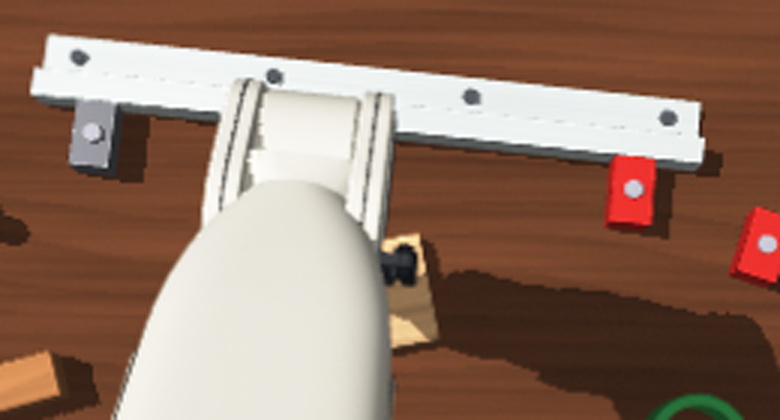

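The crop shows the board unmoved, with its right corners still at (420,234) and (437,340). A finger is above it at (405,265), so the open fingers passed over the top. I'll measure the real tip height.

Run:
```python
from h import *
s=dict(np.load('pics/w1.npz'));T=s['tool_from_camera']
uv=np.array([(178,276),(180,290),(152,310),(375,276),(372,290),(400,310),(250,200),(280,345)],float)
n=cv2.undistortPoints(uv.reshape(-1,1,2),s['K'],s['dist']).reshape(-1,2)
for (a,b),(u,v) in zip(n,uv):
    d=s['depth'][int(v),int(u)]; print(u,v,d,np.round(T@[a*d,b*d,d,1],1)[:3])
s=snap('scene','scene2')
a=s['pixels'][60:290,180:420,::-1]
cv2.imwrite('pics/c4.png',cv2.resize(a,None,fx=2.5,fy=2.5,interpolation=cv2.INTER_CUBIC))
```

```text
178.0 276.0 136.0467 [ 10.6 -42.5 -57.9]
180.0 290.0 137.64186 [  3.9 -42.1 -58.4]
152.0 310.0 112.95161 [ 10.5 -44.7 -82.2]
375.0 276.0 135.46956 [ 10.8  43.5 -58.4]
372.0 290.0 139.40044 [  2.9  43.4 -56.9]
400.0 310.0 113.36436 [ 10.2  45.6 -81.9]
250.0 200.0 185.03178 [ 28.8 -15.2  -0.4]
280.0 345.0 190.5708 [-57.1   2.7 -22.7]
```

View pics/c4.png

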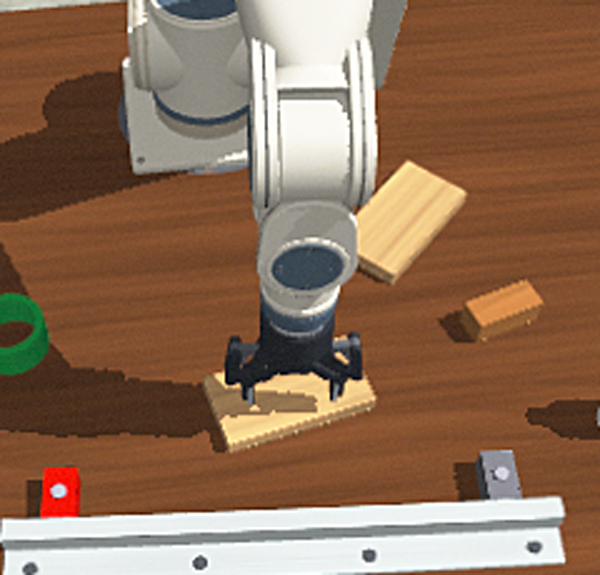

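The scene crop shows the fingers hovering well above the board, with tips at about (250,400) and (335,398). The wrist depth agrees, putting the open tips about 57 mm behind the TCP. I'll retreat, close partly and measure again.

Call:
{"method": "servo_tool", "body": {
  "moves": [
    {"claw": 1,"x": 0,"y": 0,"z": -0.4,"rx": 0,"ry": 0,"rz": 0},
    {"claw": 1,"x": 0,"y": 0,"z": -0.4,"rx": 0,"ry": 0,"rz": 0},
    {"claw": 1,"x": 0.4,"y": 0,"z": 0,"rx": 0,"ry": 0,"rz": 0},
    {"claw": 1,"x": 0.4,"y": 0,"z": 0,"rx": 0,"ry": 0,"rz": 0},
    {"claw": 1,"x": 0.4,"y": 0,"z": 0,"rx": 0,"ry": 0,"rz": 0}
  ]
}}

```text
time_s: 4.62
tcp_pos: [404.5, 48.8, 78.2]
tcp_rot: [-0.0, 0.044, 0.999, 0.0]
ft_force: [0.6, -0.2, 0.3]
gripper_width: 0.0
grasp_force: 0.0
```

Run:
```python
from h import *
st=env.state();print(st['tcp_pos'],st['gripper_width'])
np.set_printoptions(precision=1,suppress=True)
b=dict(np.load('pics/scene2.npz'))
uv=[(180+x/2.5,60+y/2.5) for x,y in [(250,398),(249,390),(334,395),(334,388),(240,350)]];print('open tips scene',world(b,uv))
s=snap('wrist','w2');T=s['tool_from_camera'];d=s['depth']
v,u=np.mgrid[0:420,0:560];uv=np.stack([u,v],-1).reshape(-1,1,2).astype(float)
n=cv2.undistortPoints(uv,s['K'],s['dist']).reshape(-1,2);dd=d.ravel()
P=np.c_[n[:,0]*dd,n[:,1]*dd,dd]@T[:3,:3].T+T[:3,3]
np.save('pics/P2',P)
m=(dd>0)&(np.abs(P[:,0])<30)&(np.abs(P[:,1])<60)&(P[:,2]<-2)
for z in range(-100,0,6):
    k=m&(P[:,2]>=z)&(P[:,2]<z+6)
    if k.sum(): print(z,k.sum(),P[k].min(0)[:2],P[k].max(0)[:2])
```

```text
[404.49036583  48.76209321  78.21196739] 0.030160986360481656
open tips scene [[537.   -8.5  65.8]
 [534.   -9.3  77.6]
 [541.7  84.7  60. ]
 [544.3  82.8  79. ]
 [527.6 -18.2 147.2]]
-100 3036 [-10.6 -43.9] [15.7 45.5]
-94 4715 [-11.6 -39. ] [13.9 40. ]
-88 2196 [-12.7 -34.4] [14.  35.6]
-82 838 [-12.1 -28.7] [13.8 30.3]
-76 666 [-11.5 -15.1] [12.1 16.3]
-70 410 [  5.8 -13. ] [11.5 14.2]
-64 450 [  5.8 -13.1] [11.4 14.1]
-58 400 [  5.6 -12.9] [11.5 14.2]
-52 347 [  5.4 -13. ] [11.3 14.2]
-46 226 [  5.9 -11.7] [11.3 12.8]
-40 5 [10.1 -5.1] [10.3  6.3]
```

View pics/w2.png

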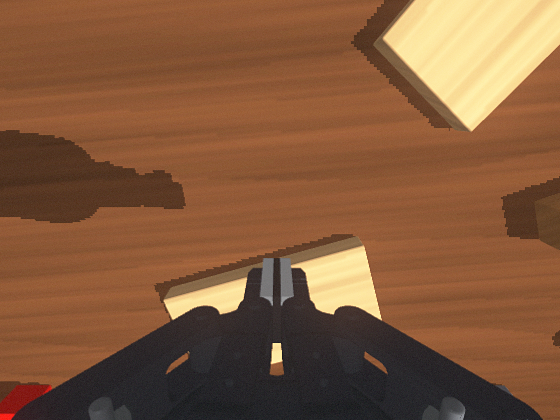

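The wrist view, with the fingers shut and tips at (276,260), shows the real tips about 43 mm short of the reported TCP (about 57 mm when open). The scene camera gives the same figure. I'll lower the tool by that much, checking the force.

Call:
{"method": "servo_tool", "body": {
  "moves": [
    {"claw": -1,"x": 0,"y": 0,"z": 0.3,"rx": 0,"ry": 0,"rz": 0},
    {"claw": -1,"x": 0,"y": 0,"z": 0.3,"rx": 0,"ry": 0,"rz": 0},
    {"claw": -1,"x": 0,"y": 0,"z": 0.3,"rx": 0,"ry": 0,"rz": 0},
    {"claw": -1,"x": 0,"y": 0,"z": 0.18,"rx": 0,"ry": 0,"rz": 0},
    {"claw": -1,"x": 0,"y": 0,"z": 0,"rx": 0,"ry": 0,"rz": 0}
  ]
}}

```text
time_s: 5.3
tcp_pos: [405.0, 48.7, -30.5]
tcp_rot: [-0.001, 0.044, 0.999, 0.0]
ft_force: [0.3, 0.0, -0.1]
gripper_width: 85.4
grasp_force: 0.0
```

Call:
{"method": "servo_tool", "body": {
  "moves": [
    {"claw": -1,"x": 0,"y": 0,"z": 0.05,"rx": 0,"ry": 0,"rz": 0},
    {"claw": -1,"x": 0,"y": 0,"z": 0.05,"rx": 0,"ry": 0,"rz": 0},
    {"claw": -1,"x": 0,"y": 0,"z": 0.05,"rx": 0,"ry": 0,"rz": 0},
    {"claw": -1,"x": 0,"y": 0,"z": 0,"rx": 0,"ry": 0,"rz": 0},
    {"claw": -1,"x": -0.05,"y": 0,"z": 0,"rx": 0,"ry": 0,"rz": 0}
  ]
}}

```text
time_s: 5.92
tcp_pos: [411.1, 48.2, -44.6]
tcp_rot: [-0.0, 0.044, 0.999, -0.0]
ft_force: [1.0, -0.9, 0.1]
gripper_width: 85.6
grasp_force: 0.0
```

Call:
{"method": "servo_tool", "body": {
  "moves": [
    {"claw": -1,"x": -0.08,"y": 0,"z": 0,"rx": 0,"ry": 0,"rz": 0},
    {"claw": -1,"x": -0.08,"y": 0,"z": 0,"rx": 0,"ry": 0,"rz": 0},
    {"claw": -1,"x": -0.08,"y": 0,"z": 0,"rx": 0,"ry": 0,"rz": 0},
    {"claw": -1,"x": -0.08,"y": 0,"z": 0,"rx": 0,"ry": 0,"rz": 0},
    {"claw": -1,"x": -0.08,"y": 0,"z": 0,"rx": 0,"ry": 0,"rz": 0}
  ]
}}

```text
time_s: 6.55
tcp_pos: [451.5, 44.6, -44.8]
tcp_rot: [-0.0, 0.044, 0.999, 0.0]
ft_force: [-0.3, 0.9, 0.4]
gripper_width: 86.0
grasp_force: 0.3
```

Call:
{"method": "servo_tool", "body": {
  "moves": [
    {"claw": -1,"x": -0.08,"y": 0,"z": 0,"rx": 0,"ry": 0,"rz": 0},
    {"claw": -1,"x": -0.08,"y": 0,"z": 0,"rx": 0,"ry": 0,"rz": 0},
    {"claw": -1,"x": -0.08,"y": 0,"z": 0,"rx": 0,"ry": 0,"rz": 0},
    {"claw": -1,"x": -0.08,"y": 0,"z": 0,"rx": 0,"ry": 0,"rz": 0},
    {"claw": -1,"x": -0.08,"y": 0,"z": 0,"rx": 0,"ry": 0,"rz": 0}
  ]
}}

```text
time_s: 7.18
tcp_pos: [491.3, 41.1, -44.7]
tcp_rot: [-0.0, 0.044, 0.999, -0.0]
ft_force: [-1.0, 1.0, 0.6]
gripper_width: 85.5
grasp_force: 0.6
```

```bash
cat >> h.py <<'E'
FO=np.array([659.3,10.9]);A=-0.0876
def fence(p):
    d=np.array(p)[...,:2]-FO
    return np.stack([d[...,0]*np.cos(A)+d[...,1]*np.sin(A),-d[...,0]*np.sin(A)+d[...,1]*np.cos(A)],-1)
def board(name='scene',f='tmp'):
    s=snap(name,f); hsv=cv2.cvtColor(s['pixels'],cv2.COLOR_RGB2HSV)
    m=cv2.inRange(hsv,(12,50,150),(28,170,255))
    n,l,st,c=cv2.connectedComponentsWithStats(m)
    for i in range(1,n):
        if st[i,4]<150: continue
        q=(l==i).astype(np.uint8); cs,_=cv2.findContours(q,cv2.RETR_EXTERNAL,cv2.CHAIN_APPROX_NONE)
        w=world(s,cs[0].reshape(-1,2),22)[:,:2]
        F=fence(w)
        if abs(F[:,1]).max()>310 or F[:,0].max()>60 or F[:,0].min()<-290: continue
        r=cv2.minAreaRect(F.astype(np.float32)); print(name,st[i,4],'rect',np.round(r[0],1),np.round(r[1],1),round(r[2],1),'min',F.min(0).round(1),'max',F.max(0).round(1))
E
python3 - <<'E'
from h import *
board('scene','s3');board('top','t3');print(env.state()['ft_force'])
E
```

```text
scene 1865 rect [-106.8    1.7] [102.4 179.7] 1.0 min [-158.5  -87.5] max [-54.8  91.4]
top 718 rect [-104.8  -59.1] [88.1 61.8] 0.5 min [-149.1  -89.7] max [-60.8 -28. ]
[0.70480101 0.03273634 0.29932285]
```

Call:
{"method": "servo_tool", "body": {
  "moves": [
    {"claw": -1,"x": -0.12,"y": 0,"z": 0,"rx": 0,"ry": 0,"rz": 0},
    {"claw": -1,"x": -0.12,"y": 0,"z": 0,"rx": 0,"ry": 0,"rz": 0},
    {"claw": -1,"x": -0.12,"y": 0,"z": 0,"rx": 0,"ry": 0,"rz": 0},
    {"claw": -1,"x": -0.12,"y": 0,"z": 0,"rx": 0,"ry": 0,"rz": 0},
    {"claw": -1,"x": -0.08,"y": 0,"z": 0,"rx": 0,"ry": 0,"rz": 0}
  ]
}}

```text
time_s: 7.9
tcp_pos: [547.5, 36.1, -44.8]
tcp_rot: [0.0, 0.044, 0.999, -0.0]
ft_force: [-2.2, 0.1, 1.0]
gripper_width: 85.6
grasp_force: 0.8
```

Call:
{"method": "servo_tool", "body": {
  "moves": [
    {"claw": -1,"x": -0.015,"y": 0,"z": 0,"rx": 0,"ry": 0,"rz": 0},
    {"claw": -1,"x": -0.015,"y": 0,"z": 0,"rx": 0,"ry": 0,"rz": 0},
    {"claw": -1,"x": -0.01,"y": 0,"z": 0,"rx": 0,"ry": 0,"rz": 0},
    {"claw": -1,"x": 0,"y": 0,"z": 0,"rx": 0,"ry": 0,"rz": 0},
    {"claw": -1,"x": 0,"y": 0,"z": 0,"rx": 0,"ry": 0,"rz": 0}
  ]
}}

```text
time_s: 8.52
tcp_pos: [550.6, 35.9, -44.6]
tcp_rot: [0.0, 0.044, 0.999, 0.0]
ft_force: [-0.1, 0.2, -0.5]
gripper_width: 85.2
grasp_force: 0.2
```

Call:
{"method": "servo_tool", "body": {
  "moves": [
    {"claw": -1,"x": -0.01,"y": 0,"z": 0,"rx": 0,"ry": 0,"rz": 0},
    {"claw": -1,"x": -0.01,"y": 0,"z": 0,"rx": 0,"ry": 0,"rz": 0},
    {"claw": -1,"x": -0.01,"y": 0,"z": 0,"rx": 0,"ry": 0,"rz": 0},
    {"claw": -1,"x": -0.005,"y": 0,"z": 0,"rx": 0,"ry": 0,"rz": 0},
    {"claw": -1,"x": 0,"y": 0,"z": 0,"rx": 0,"ry": 0,"rz": 0}
  ]
}}

```text
time_s: 9.15
tcp_pos: [553.2, 35.6, -44.8]
tcp_rot: [-0.001, 0.044, 0.999, -0.0]
ft_force: [-5.0, 1.2, 4.8]
gripper_width: 85.5
grasp_force: 2.7
```

Call:
{"method": "servo_tool", "body": {
  "moves": [
    {"claw": -1,"x": -0.01,"y": 0,"z": 0,"rx": 0,"ry": 0,"rz": 0},
    {"claw": -1,"x": -0.01,"y": 0,"z": 0,"rx": 0,"ry": 0,"rz": 0},
    {"claw": -1,"x": 0,"y": 0,"z": 0,"rx": 0,"ry": 0,"rz": 0},
    {"claw": -1,"x": 0,"y": 0,"z": 0,"rx": 0,"ry": 0,"rz": 0},
    {"claw": -1,"x": 0,"y": 0,"z": 0,"rx": 0,"ry": 0,"rz": 0}
  ]
}}

```text
time_s: 9.78
tcp_pos: [553.0, 35.6, -44.9]
tcp_rot: [-0.002, 0.044, 0.999, -0.0]
ft_force: [-13.1, 1.1, 9.9]
gripper_width: 85.3
grasp_force: 6.8
```

Call:
{"method": "servo_tool", "body": {
  "moves": [
    {"claw": -1,"x": 0.2,"y": 0,"z": 0,"rx": 0,"ry": 0,"rz": 0},
    {"claw": -1,"x": 0.2,"y": 0,"z": 0,"rx": 0,"ry": 0,"rz": 0},
    {"claw": -1,"x": 0,"y": 0,"z": -0.5,"rx": 0,"ry": 0,"rz": 0},
    {"claw": -1,"x": 0,"y": 0,"z": -0.5,"rx": 0,"ry": 0,"rz": 0},
    {"claw": 0.4,"x": 0,"y": 0,"z": 0,"rx": 0,"ry": 0,"rz": 0.05}
  ]
}}

```text
time_s: 10.4
tcp_pos: [519.1, 38.7, 59.2]
tcp_rot: [0.004, 0.124, 0.992, 0.0]
ft_force: [0.0, 0.4, -0.6]
gripper_width: 69.8
grasp_force: 0.0
```

Call:
{"method": "servo_tool", "body": {
  "moves": [
    {"claw": 0.4,"x": 0,"y": 0,"z": 0,"rx": 0,"ry": 0,"rz": 0.05},
    {"claw": 0.4,"x": 0,"y": 0,"z": 0,"rx": 0,"ry": 0,"rz": 0.05},
    {"claw": 0.4,"x": 0,"y": 0,"z": 0,"rx": 0,"ry": 0,"rz": 0.05},
    {"claw": 0.4,"x": 0,"y": 0,"z": 0,"rx": 0,"ry": 0,"rz": 0.05},
    {"claw": 0.4,"x": 0,"y": 0,"z": 0,"rx": 0,"ry": 0,"rz": 0.05}
  ]
}}

```text
time_s: 11.02
tcp_pos: [516.7, 38.8, 55.4]
tcp_rot: [0.0, 0.495, 0.869, 0.0]
ft_force: [0.3, 0.1, -0.5]
gripper_width: 25.7
grasp_force: 0.0
```

Call:
{"method": "servo_tool", "body": {
  "moves": [
    {"claw": 0.4,"x": 0,"y": 0,"z": 0,"rx": 0,"ry": 0,"rz": 0.05},
    {"claw": 0.4,"x": 0,"y": 0,"z": 0,"rx": 0,"ry": 0,"rz": 0.05},
    {"claw": 0.4,"x": 0,"y": 0,"z": 0,"rx": 0,"ry": 0,"rz": 0.05},
    {"claw": 0.4,"x": 0,"y": 0,"z": 0,"rx": 0,"ry": 0,"rz": 0.05},
    {"claw": 0.4,"x": 0,"y": 0,"z": 0,"rx": 0,"ry": 0,"rz": 0}
  ]
}}

```text
time_s: 11.65
tcp_pos: [516.6, 38.8, 55.4]
tcp_rot: [0.0, 0.737, 0.676, 0.0]
ft_force: [-0.7, 0.1, -0.0]
gripper_width: 25.3
grasp_force: 0.0
```

Run:
```python
from h import *
board('scene','s4');s=env.state();print(s['tcp_pos'],s['tcp_rot'],fence(s['tcp_pos']),s['gripper_width'],s['qpos'])
from scipy.spatial.transform import Rotation as R
w,x,y,z=s['tcp_rot'];M=R.from_quat([x,y,z,w]).as_matrix();print(M.round(4))
w=snap('wrist','w3');T=w['tool_from_camera'];d=w['depth']
v,u=np.mgrid[0:420,0:560];uv=np.stack([u,v],-1).reshape(-1,1,2).astype(float)
n=cv2.undistortPoints(uv,w['K'],w['dist']).reshape(-1,2);dd=d.ravel()
P=np.c_[n[:,0]*dd,n[:,1]*dd,dd]@T[:3,:3].T+T[:3,3]
m=(dd>0)&(np.abs(P[:,0])<20)&(np.abs(P[:,1])<40)&(P[:,2]<-25);
print('tip z',P[m][:,2].max())
```

```text
scene 1919 rect [-52.    1.7] [ 90.1 180.2] 0.0 min [-97.  -88.4] max [-6.9 91.8]
[516.48353669  38.84521285  55.35936707] [1.96786328e-04 7.36385538e-01 6.76562099e-01 1.62912363e-04] [-144.71371496   15.34333136] 25.932760878477307 [-8.70312880e-02  2.86789897e-01 -3.12621497e-01  9.70874610e-01
 -2.51175351e-05  1.56839341e+00]
[[ 8.450e-02  9.964e-01  5.000e-04]
 [ 9.964e-01 -8.450e-02 -1.000e-04]
 [-0.000e+00  5.000e-04 -1.000e+00]]
tip z -35.88161289391462
```

Call:
{"method": "servo_tool", "body": {
  "moves": [
    {"claw": 0.4,"x": 0.35,"y": 0.32,"z": 0,"rx": 0,"ry": 0,"rz": 0},
    {"claw": 0.4,"x": 0.35,"y": 0.32,"z": 0,"rx": 0,"ry": 0,"rz": 0},
    {"claw": 0.4,"x": 0.33,"y": 0.3,"z": 0,"rx": 0,"ry": 0,"rz": 0},
    {"claw": 0.4,"x": 0,"y": 0,"z": 0.2,"rx": 0,"ry": 0,"rz": 0},
    {"claw": 0.4,"x": 0,"y": 0,"z": 0.2,"rx": 0,"ry": 0,"rz": 0}
  ]
}}

```text
time_s: 12.38
tcp_pos: [619.3, 133.9, 14.5]
tcp_rot: [0.0, 0.736, 0.677, 0.0]
ft_force: [-0.1, 0.0, -0.1]
gripper_width: 25.6
grasp_force: 0.0
```

Call:
{"method": "servo_tool", "body": {
  "moves": [
    {"claw": 0.4,"x": 0,"y": 0,"z": 0.2,"rx": 0,"ry": 0,"rz": 0},
    {"claw": 0.4,"x": 0,"y": 0,"z": 0.15,"rx": 0,"ry": 0,"rz": 0},
    {"claw": 0.4,"x": 0,"y": 0,"z": 0.08,"rx": 0,"ry": 0,"rz": 0},
    {"claw": 0.4,"x": 0,"y": 0,"z": 0.06,"rx": 0,"ry": 0,"rz": 0},
    {"claw": 0.4,"x": 0,"y": 0,"z": 0,"rx": 0,"ry": 0,"rz": 0}
  ]
}}

```text
time_s: 13.0
tcp_pos: [618.9, 133.2, -33.7]
tcp_rot: [-0.0, 0.737, 0.675, -0.0]
ft_force: [0.6, -0.4, 0.5]
gripper_width: 25.4
grasp_force: 0.0
```

Call:
{"method": "servo_tool", "body": {
  "moves": [
    {"claw": 0.4,"x": -0.08,"y": 0,"z": 0,"rx": 0,"ry": 0,"rz": 0},
    {"claw": 0.4,"x": -0.1,"y": 0,"z": 0,"rx": 0,"ry": 0,"rz": 0},
    {"claw": 0.4,"x": -0.1,"y": 0,"z": 0,"rx": 0,"ry": 0,"rz": 0},
    {"claw": 0.4,"x": -0.1,"y": 0,"z": 0,"rx": 0,"ry": 0,"rz": 0},
    {"claw": 0.4,"x": -0.1,"y": 0,"z": 0,"rx": 0,"ry": 0,"rz": 0}
  ]
}}

```text
time_s: 13.62
tcp_pos: [614.7, 84.6, -33.6]
tcp_rot: [0.0, 0.738, 0.675, 0.0]
ft_force: [0.3, 1.7, 1.6]
gripper_width: 25.5
grasp_force: 0.8
```

Run:
```python
from h import *
board('scene','s5');s=env.state();print(fence(s['tcp_pos']),s['ft_force'])
```

```text
scene 324 rect [-19.  -57.5] [121.4  23.9] 87.6 min [ -32.4 -118. ] max [-6.9  2.9]
[-50.87935181  68.41619212] [ 0.76651455 -1.33607463  0.20200347]
```

Call:
{"method": "servo_tool", "body": {
  "moves": [
    {"claw": 0.4,"x": -0.1,"y": 0,"z": 0,"rx": 0,"ry": 0,"rz": 0},
    {"claw": 0.4,"x": -0.1,"y": 0,"z": 0,"rx": 0,"ry": 0,"rz": 0},
    {"claw": 0.4,"x": -0.1,"y": 0,"z": 0,"rx": 0,"ry": 0,"rz": 0},
    {"claw": 0.4,"x": -0.1,"y": 0,"z": 0,"rx": 0,"ry": 0,"rz": 0},
    {"claw": 0.4,"x": -0.1,"y": 0,"z": 0,"rx": 0,"ry": 0,"rz": 0}
  ]
}}

```text
time_s: 14.3
tcp_pos: [610.2, 34.9, -33.7]
tcp_rot: [0.0, 0.738, 0.675, 0.0]
ft_force: [-0.4, 1.9, 0.7]
gripper_width: 25.7
grasp_force: 0.8
```

Call:
{"method": "servo_tool", "body": {
  "moves": [
    {"claw": 0.4,"x": -0.1,"y": 0,"z": 0,"rx": 0,"ry": 0,"rz": 0},
    {"claw": 0.4,"x": -0.1,"y": 0,"z": 0,"rx": 0,"ry": 0,"rz": 0},
    {"claw": 0.4,"x": -0.1,"y": 0,"z": 0,"rx": 0,"ry": 0,"rz": 0},
    {"claw": 0.4,"x": -0.1,"y": 0,"z": 0,"rx": 0,"ry": 0,"rz": 0},
    {"claw": 0.4,"x": -0.04,"y": 0,"z": 0,"rx": 0,"ry": 0,"rz": 0}
  ]
}}

```text
time_s: 14.92
tcp_pos: [606.3, -9.0, -33.8]
tcp_rot: [-0.0, 0.738, 0.675, -0.0]
ft_force: [0.0, 1.9, 0.2]
gripper_width: 25.4
grasp_force: 0.7
```

Call:
{"method": "servo_tool", "body": {
  "moves": [
    {"claw": 0.4,"x": -0.01,"y": 0,"z": 0,"rx": 0,"ry": 0,"rz": 0},
    {"claw": 0.4,"x": -0.01,"y": 0,"z": 0,"rx": 0,"ry": 0,"rz": 0},
    {"claw": 0.4,"x": -0.01,"y": 0,"z": 0,"rx": 0,"ry": 0,"rz": 0},
    {"claw": 0.4,"x": -0.01,"y": 0,"z": 0,"rx": 0,"ry": 0,"rz": 0},
    {"claw": 0.4,"x": 0,"y": 0,"z": 0,"rx": 0,"ry": 0,"rz": 0}
  ]
}}

```text
time_s: 15.55
tcp_pos: [606.0, -12.2, -33.7]
tcp_rot: [0.0, 0.738, 0.675, -0.0]
ft_force: [-0.3, 1.7, 0.4]
gripper_width: 25.6
grasp_force: 0.5
```

Call:
{"method": "servo_tool", "body": {
  "moves": [
    {"claw": 0.4,"x": -0.01,"y": 0,"z": 0,"rx": 0,"ry": 0,"rz": 0},
    {"claw": 0.4,"x": -0.01,"y": 0,"z": 0,"rx": 0,"ry": 0,"rz": 0},
    {"claw": 0.4,"x": -0.01,"y": 0,"z": 0,"rx": 0,"ry": 0,"rz": 0},
    {"claw": 0.4,"x": 0,"y": 0,"z": 0,"rx": 0,"ry": 0,"rz": 0},
    {"claw": 0.4,"x": 0,"y": 0,"z": 0,"rx": 0,"ry": 0,"rz": 0}
  ]
}}

```text
time_s: 16.18
tcp_pos: [605.8, -15.4, -33.8]
tcp_rot: [0.0, 0.738, 0.675, -0.0]
ft_force: [0.1, 0.3, 1.0]
gripper_width: 25.9
grasp_force: 0.0
```

Call:
{"method": "servo_tool", "body": {
  "moves": [
    {"claw": 0.4,"x": -0.01,"y": 0,"z": 0,"rx": 0,"ry": 0,"rz": 0},
    {"claw": 0.4,"x": -0.01,"y": 0,"z": 0,"rx": 0,"ry": 0,"rz": 0},
    {"claw": 0.4,"x": -0.01,"y": 0,"z": 0,"rx": 0,"ry": 0,"rz": 0},
    {"claw": 0.4,"x": 0,"y": 0,"z": 0,"rx": 0,"ry": 0,"rz": 0},
    {"claw": 0.4,"x": 0,"y": 0,"z": 0,"rx": 0,"ry": 0,"rz": 0}
  ]
}}

```text
time_s: 16.8
tcp_pos: [605.6, -16.9, -33.7]
tcp_rot: [-0.001, 0.737, 0.676, 0.001]
ft_force: [1.2, 6.9, 0.6]
gripper_width: 25.6
grasp_force: 3.5
```

Call:
{"method": "servo_tool", "body": {
  "moves": [
    {"claw": 0.4,"x": -0.01,"y": 0,"z": 0,"rx": 0,"ry": 0,"rz": 0},
    {"claw": 0.4,"x": 0,"y": 0,"z": 0,"rx": 0,"ry": 0,"rz": 0},
    {"claw": 0.4,"x": 0.03,"y": 0,"z": 0,"rx": 0,"ry": 0,"rz": 0},
    {"claw": 0.4,"x": 0.2,"y": 0,"z": 0,"rx": 0,"ry": 0,"rz": 0},
    {"claw": 0.4,"x": 0.1,"y": 0,"z": -0.5,"rx": 0,"ry": 0,"rz": 0}
  ]
}}

```text
time_s: 17.42
tcp_pos: [605.8, 15.3, 13.5]
tcp_rot: [-0.003, 0.738, 0.675, -0.002]
ft_force: [1.2, -0.3, 0.5]
gripper_width: 26.1
grasp_force: 0.0
```

Call:
{"method": "servo_tool", "body": {
  "moves": [
    {"claw": 0.4,"x": 0,"y": 0,"z": -0.5,"rx": 0,"ry": 0,"rz": 0},
    {"claw": 0.4,"x": 0.3,"y": -0.3,"z": -0.3,"rx": 0,"ry": 0,"rz": 0},
    {"claw": 0.4,"x": 0.4,"y": -0.4,"z": 0,"rx": 0,"ry": 0,"rz": 0},
    {"claw": 0.4,"x": 0.4,"y": -0.4,"z": 0,"rx": 0,"ry": 0,"rz": 0},
    {"claw": 0.4,"x": 0.4,"y": -0.4,"z": 0,"rx": 0,"ry": 0,"rz": 0}
  ]
}}

```text
time_s: 18.05
tcp_pos: [470.7, 178.0, 96.5]
tcp_rot: [0.0, 0.738, 0.675, 0.0]
ft_force: [0.6, 1.3, 0.7]
gripper_width: 25.6
grasp_force: 0.0
```

Run:
```python
from h import *
board('scene','s6');board('top','t6');s=env.state();print(fence(s['tcp_pos']),s['ft_force'])
a=cv2.imread('pics/t6.png')[135:205,255:405]
cv2.imwrite('pics/c6.png',cv2.resize(a,None,fx=5,fy=5,interpolation=cv2.INTER_CUBIC))
```

```text
scene 1939 rect [ -51.8 -132.1] [ 90.2 180.3] 0.2 min [ -97.  -222.3] max [ -6.6 -41.9]
top 2361 rect [ -49.  -132.5] [181.5  94.4] 90.0 min [ -96.2 -223.3] max [ -1.8 -41.8]
[-205.05501897  151.72469598] [-1.15342713 -1.04027793  0.76040327]
```

View pics/c6.png

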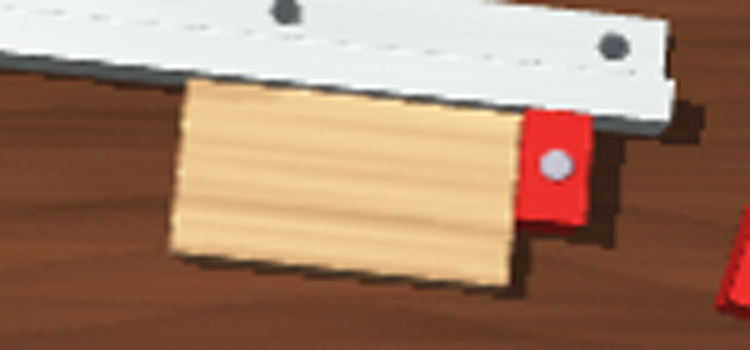

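The crop shows the board touching the red stop at (518,165). Its far edge is along the fence from (190,80) to (520,108), with a thin dark line toward the right. I'll check the edge angle with line fits.

Run:
```python
from h import *
for n in ['s4','s6','t6']:
    s=dict(np.load(f'pics/{n}.npz'));m=cv2.inRange(cv2.cvtColor(s['pixels'],cv2.COLOR_RGB2HSV),(12,50,150),(28,170,255))
    _,l,st,c=cv2.connectedComponentsWithStats(m)
    for i in range(1,len(st)):
        if st[i,4]<150: continue
        cs,_=cv2.findContours((l==i).astype(np.uint8),cv2.RETR_EXTERNAL,cv2.CHAIN_APPROX_NONE)
        F=fence(world(s,cs[0].reshape(-1,2),22))
        if abs(F[:,1]).max()>310 or F[:,0].max()>60 or F[:,0].min()<-290: continue
        lo,hi=F.min(0),F.max(0)
        for nm,k in (('near',F[:,0]<lo[0]+5),('far',F[:,0]>hi[0]-5)):
            k&=(F[:,1]>lo[1]+8)&(F[:,1]<hi[1]-8);p=np.polyfit(F[k,1],F[k,0],1);print(n,nm,'slope',p[0].round(4),'x mid',np.polyval(p,F[k,1].mean()).round(1))
# fence top front edge in t6: white/dark boundary
```

```text
s4 near slope 0.0035 x mid -95.5
s4 far slope 0.0011 x mid -8.3
s6 near slope -0.0033 x mid -95.4
s6 far slope -0.0025 x mid -8.1
t6 near slope 0.0006 x mid -94.9
t6 far slope 0.0014 x mid -3.5
```

```bash
python3 -c "
from plant import env
print(env.job_done())"
```

```text
the job is handed in; nothing more can be done
None
```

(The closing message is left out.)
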